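Lock a die block in the holding fixture

TASK

Get the short die block ready for work: lay it flat on its base in the pocket of the holding fixture and push it flush against both thick steel stop bars, at its end and along its side, while the locking lever is still open. Then swing the lever fully shut across the block and let go, with the block still flush in the corner. Leave the longer die block, the hammer, the punch and the jar where they are.

Things in the scene. Friction and masses are not known exactly. Their poses are not given: they have to be found in the camera images.
- block: The short die block: plywood block 110 (own x) x 56 (own y) x 50 mm high (z), 0.18 to 0.36 kg (1 to 5 N slide it on its base), plain sides, an oval steel line inlaid flush in its top. Origin: centre of its underside. Both ends are alike, so it may lie either way round in the pocket. Starts lying base down on the bench.
- long_block: The longer die block, to be left alone: same make and section (56 mm wide, 50 mm high) but 160 mm long (own x), too long for the pocket. Origin: centre of its underside. The two blocks may swap places.
- jig: The holding fixture, fixed to the bench but placed and turned differently in each run: wooden base 14 mm thick, x -95 to +95, y -117 to +98 mm in its own frame. Origin: on the bench, under the centre of a correctly registered block. Lever's pivot post (radius 14 mm) at x -25, y -90 mm. Catch post 12 x 20 mm at x -42, y +78 mm, its top 78 mm above the bench.
- end_stop (a point): Middle of the upper edge of the end stop's face. The end stop is a steel bar 14 mm thick, 15 mm high above the pocket floor, face at fixture x = +55 mm (bar y -42 to +28 mm). Facing it is a low light-wood strip 8 mm high, 6 mm thick, inner face at x = -67 mm: the block has 12 mm of play along x.
- side_stop (a point): Middle of the upper edge of the side stop's face. The side stop is a steel bar 14 mm thick, 15 mm high above the pocket floor, face at fixture y = +28 mm (bar x -51 to +69 mm). Facing it is a low light-wood strip 8 mm high, 6 mm thick, inner face at y = -40 mm: the block has 12 mm of play along y.
- seat (a point): Point on the pocket floor, 14 mm above the bench, where the centre of the block's underside lies when it is flush against both stops. Axes as the fixture: x towards the end stop and along the block's length, y towards the side stop.
- lever (a joint): Angle of the locking lever about its upright pivot, rad: 0 = fully shut (hard stop; it points along the fixture's +y, across the block, its end at the catch post), growing as it opens towards the fixture's +x: at angle a it points along (sin a, cos a) in the fixture's x, y. Starts open, 1.65 to 2.1; limit 2.2. Light friction (about 1 N at the knob) holds it; no spring.
- lever_knob (a point): Middle of the lever's knob: upright black cylinder 24 mm in diameter, 36 mm high, 145 mm from the pivot; this point is 96 mm above the bench, 18 mm above the arm's top.
- lever_pivot (a point): Point on the lever's upright pivot axis, 73 mm above the bench. The arm is a steel bar 18 mm wide, 10 mm thick, ending 25 mm past the knob; its underside is 68 mm above the bench: it passes 4 mm over a seated block and jams on one that is not down.
- mallet: Hammer lying on the bench, 250 mm long along its own x, handle to -x; to be left alone.
- punch: Dark steel arch punch lying on the bench, about 145 mm long along its own x, 36 mm wide; to be left alone.
- jar: Amber glass jar with a white cap, 64 mm across, 70 mm high, origin under its centre; to be left alone.
Mind the look-alikes: they are no part of the job. Leave any pink, purple or turquoise look-alike of the block alone.

How it is judged:
By the outcome, as a careful person would: the job done as asked, in the order asked, and still so for the second after the job is handed in, with the robot touching nothing.
It also fails if it takes over 72 s, if anything falls off the work surface, if the arm or the gripper's body presses on something with over 40 N, if the wrist force passes 120 N, or if a joint passes its speed limit or range.

ROBOT

A 6-joint arm with a two-finger parallel gripper is mounted at the origin on the work surface. World frame = base frame: x ahead of the robot, y to its left, z up, the work surface at z = 0. Lengths are in m, angles in rad, forces in N, time in s.
With the tool pointing down it reaches from about 0.275 to 1 m from the base axis. Payload 8.4 kg.
Tool frame: the origin (TCP) lies at the very end of the fingers, on their centre line; the grasp point (between the pads) lies 19 mm behind it; x points along the fingers, y is the direction in which the jaws open and shut, and the axes are right-handed (so a half turn about x gives the same grasp; the last joint's range is limited). The gripper opens to 85 mm and grips with 20 to 120 N. Pads are 22 mm wide; open, the fingers measure 114 mm over their backs; the gripper's body (76 mm by 85 mm) begins 54 mm behind the grasp point. The pads swing forward as they close: fully open they stand 13 mm farther back than shut.
Start: joints at [-0.002, 0.353, 1.633, -0, 1.155, -0.002], TCP at [0.625, -0, 0.231] pointing down, gripper open.
Joint ranges: [-2.63, 2.63], [-0.92, 2.1], [0.06, 2.66], [-1.3, 4.44], [0, 2.69], [-3.02, 3.02]. Speed limits (rad/s): [2.22, 2.22, 2.79, 3.14, 3.14, 3.14].

INTERFACE

Orientations are given as a unit quaternion [w, x, y, z].
In Python, from bench import * gives the robot as it stands.
- The arm moves only by the shell command python3 -m creep 'ROWS' [FORCE]. ROWS is JSON, a list of rows, each an object of numbers: "dx", "dy", "dz": the shift along the tool's x, y, z in units of 50 mm (1.0 is 50 mm); "ax", "ay", "az": the turn, a rotation vector about the tool's x, y, z in units of 5 degrees (1.0 is 5 degrees); "claw": the opening in per cent of the stroke, from 0 (shut) to 100 (fully open). In form: [{"dx": .., "dy": .., "dz": .., "ax": .., "ay": .., "az": .., "claw": ..}, ...]. A call has 1 to 12 rows; each row is the pose to reach, as a shift and turn from the pose commanded when the call began, along the tool's axes at that moment; what a row does not reach only later rows make up. A row lasts 1/10 s, in which the tool goes at most 50 mm and 8.59 degrees, less where a joint would pass 70% of its speed; a pose out of reach is approached as far as the arm can. A call with a gripper value outside its range is refused whole. The fingers move at their own pace and stop on an object; FORCE is the grip in N (left out, the last holds). Time passes only in rows, so rows that repeat a pose let the fingers close. It gives the time, the measured TCP pose, the force and the opening at its end, in the units of the state.
- observe(): the state, without advancing time (a new reading comes with each control period).
- snapshot(name): name is "scene" or "side" or "wrist"; returns the picture (480x640x3 uint8, blue, green, red); there is no depth.
- camera_params(name): a dict with "camera_matrix" (3x3 intrinsics, pixels), "R" (3x3) and "t" (3): a world point X has camera coordinates R X + t. Camera axes: x right, y down, z forward; pixel columns grow to the right and rows downward; lengths in m; the calibration is good to about 2 mm. A picture is of the moment at which its call begins: read the wrist's pose just before it. camera_params takes no time and is no camera call; for the wrist camera it gives the pose at the moment of the call.
- sign_off(): hands the job in, once; it reports no verdict.
The state is a dict: "t": time; "q": joint angles; "dq": joint speeds; "joint_efforts": joint torques, N m; "tool_pos": TCP position; "ee_rot": TCP orientation; "wrist_force": force on the tool from outside, world axes, zero at the start; "moment": the same for the moment, N m; "width": finger opening in m.
Only numpy, scipy, OpenCV 4.12 (cv2) and the standard library are available. Lean on these libraries where they do the work, as an engineer would, in place of code of your own. Each camera call takes 0.05 s, during which the arm holds its last target. There are 200 camera calls.

## Working session

There is one attempt and no reset: what is moved stays moved. The work goes in short steps, Python scripts to look and compute and a shell command to move; the robot and the scene stay as the last step left them, time stands still between calls to the robot, and variables do not carry over. Pictures are saved under pics/ and viewed, about 8 in all and at most 12, crops included, and the job is handed in when it is done.

```bash
mkdir -p pics; python3 - <<'E'
from bench import *
import cv2
s=observe(); print(s['t'],s['tool_pos'],s['ee_rot'],s['width'])
for n in("scene","side"):
    cv2.imwrite(f"pics/{n}0.png",snapshot(n)); c=camera_params(n); print(n,c)
E
```

```text
0.0 [ 6.24512710e-01 -2.18473509e-05  2.30558738e-01] [-0.49965436 -0.4996504  -0.50033337  0.50036138] 0.08544377770379011
scene {'camera_matrix': array([[540.31450544,   0.        , 317.01690202],
       [  0.        , 540.31450544, 246.29353507],
       [  0.        ,   0.        ,   1.        ]]), 'R': array([[-0.66923752,  0.74275524, -0.02087572],
       [ 0.53276608,  0.46007009, -0.71027869],
       [-0.51795892, -0.48646703, -0.70361096]]), 't': array([ 0.34870625, -0.25229114,  1.64721693])}
side {'camera_matrix': array([[468.51404114,   0.        , 314.66340623],
       [  0.        , 468.51404114, 245.79467795],
       [  0.        ,   0.        ,   1.        ]]), 'R': array([[ 0.99597058, -0.08783998, -0.01807608],
       [-0.07738736, -0.7399498 , -0.6681957 ],
       [ 0.04531891,  0.66690211, -0.74376593]]), 't': array([-0.53997873,  0.11744773,  1.09733259])}
```

View pics/scene0.png

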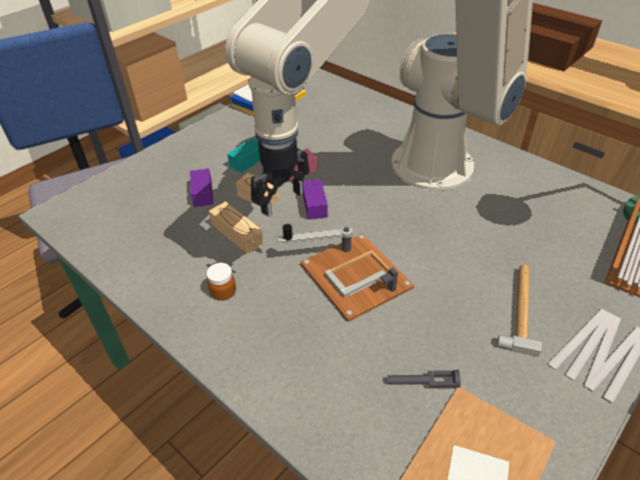

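View pics/side0.png

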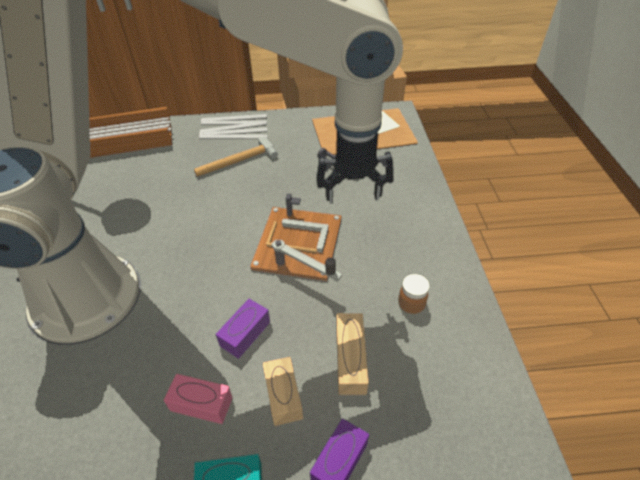

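The side view shows the fixture around (297,243), its lever open with the knob at (330,266). The short tan block is at (282,390) and the longer one at (351,355). The scene view agrees on the layout.

```bash
cat > h.py <<'E'
from bench import *
import cv2, numpy as np
def ray(c,px,z):
    "pixels -> world points on plane z"
    px=np.atleast_2d(np.array(px,float)); K,R,t=c['camera_matrix'],c['R'],c['t']
    d=np.c_[px,np.ones(len(px))]@np.linalg.inv(K).T@R; o=-R.T@t
    return o+d*((z-o[2])/d[:,2])[:,None]
def proj(c,X):
    p=(np.atleast_2d(X)@c['R'].T+c['t'])@c['camera_matrix'].T; return p[:,:2]/p[:,2:]
def tri(c1,p1,c2,p2):
    A=[];b=[]
    for c,p in((c1,p1),(c2,p2)):
        o=ray(c,p,0)[0]; d=ray(c,p,1)[0]-o; d/=np.linalg.norm(d); P=np.eye(3)-np.outer(d,d); A.append(P);b.append(P@o)
    return np.linalg.lstsq(np.vstack(A),np.hstack(b),rcond=None)[0]
E
python3 - <<'E'
from h import *
im=cv2.imread('pics/side0.png'); c=camera_params('side')
hsv=cv2.cvtColor(im,cv2.COLOR_BGR2HSV)
print(hsv[390,283],hsv[375,292],hsv[375,358],hsv[268,262],hsv[222,285])
def blobs(m,amin):
    cs,_=cv2.findContours(m,cv2.RETR_EXTERNAL,cv2.CHAIN_APPROX_NONE)
    return [k for k in cs if cv2.contourArea(k)>amin]
m=cv2.inRange(hsv,(3,130,60),(15,255,255)); m[:190]=0;m[290:]=0;m[:,:235]=0;m[:,355:]=0
k=max(blobs(m,300),key=cv2.contourArea); 
w=ray(c,k[:,0],.014)[:,:2].astype(np.float32); r=cv2.minAreaRect(w); print('jig',r,cv2.boxPoints(r).round(4).tolist())
m=cv2.inRange(hsv,(10,50,120),(28,200,255)); m[:300]=0;m[:,:255]=0;m[:,375:]=0
for k in blobs(m,300):
    w=ray(c,k[:,0],.05)[:,:2].astype(np.float32); print('tan',cv2.boundingRect(k),cv2.minAreaRect(w))
sc=cv2.resize(im[190:440,210:420],None,fx=2.4,fy=2.4,interpolation=cv2.INTER_CUBIC)
cv2.imwrite('pics/crop1.png',sc)
E
```

```text
[ 18 103 148] [ 17  94 138] [ 22  97 233] [ 12 140 155] [ 39  18 193]
jig ((0.48713013529777527, 0.116948701441288), (0.21489837765693665, 0.14175255596637726), 73.43111419677734) [[0.3885999917984009, 0.03420000150799751], [0.524399995803833, -0.006300000008195639], [0.5856999754905701, 0.1996999979019165], [0.4498000144958496, 0.24009999632835388]]
tan (262, 356, 41, 69) ((0.4547175467014313, -0.2972691059112549), (0.058492351323366165, 0.12955957651138306), 8.137202262878418)
tan (336, 313, 33, 82) ((0.5955612063407898, -0.2314152717590332), (0.1802861988544464, 0.05886843800544739), 85.12641906738281)
```

View pics/crop1.png

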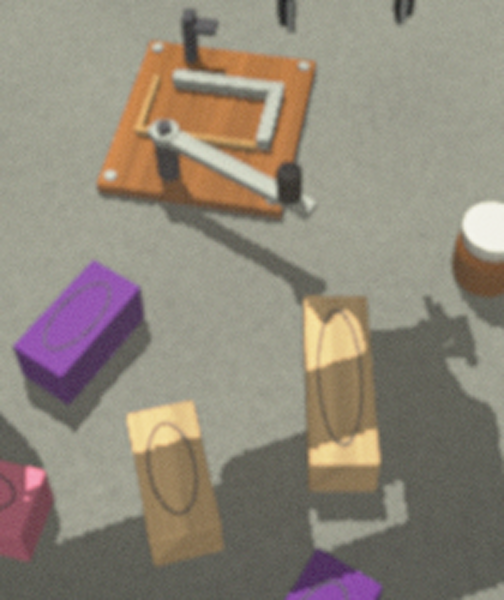

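```bash
python3 - <<'E'
from h import *
c=camera_params('side'); f=lambda *p:np.array(p,float)/2.4+[210,190]
J=[((150,41),(-95,98),14),((317,61),(95,98),14),((283,213),(95,-117),14),((98,187),(-95,-117),14),((165,128),(-25,-90),78),((267,92),(55,28),29)]
W=np.array([ray(c,f(*p),z/1e3)[0,:2] for p,_,z in J]); L=np.array([l for _,l,_ in J])/1e3
def fit(W,L):
    a=W-W.mean(0);b=L-L.mean(0); th=np.arctan2((b[:,0]*a[:,1]-b[:,1]*a[:,0]).sum(),(a*b).sum()); R=np.array([[np.cos(th),-np.sin(th)],[np.sin(th),np.cos(th)]])
    t=W.mean(0)-R@L.mean(0); return th,t,W-(L@R.T+t)
th,t,r=fit(W,L); print(np.degrees(th),t,(r*1e3).round(1).tolist())
k=ray(c,f(289,172),.112)[0,:2]; R=np.array([[np.cos(th),-np.sin(th)],[np.sin(th),np.cos(th)]]); kl=R.T@(k-t)-[-.025,-.09]; print('knob',k,kl,np.linalg.norm(kl),'angle',np.arctan2(*kl))
b=np.array([ray(c,f(*p),.05)[0,:2] for p in((127,413),(193,402),(219,536),(150,548))]); print('short',b.round(3).tolist(),b.mean(0),cv2.minAreaRect(b.astype(np.float32)))
# scene check
cs=camera_params('scene'); print(proj(cs,[[*t,.014],[*b.mean(0),.05],[*k,.114]]))
E
```

```text
-16.060914234398 [0.51302193 0.12150346] [[0.2, -1.3], [0.6, -0.6], [0.1, -1.2], [1.9, -2.1], [-0.4, 5.6], [-2.4, -0.5]]
knob [ 0.57393023 -0.0485729 ] [ 0.13058411 -0.05658712] 0.14231764629099294 angle 1.979708480364203
short [[0.42, -0.239], [0.474, -0.234], [0.488, -0.348], [0.436, -0.352]] [ 0.45447266 -0.2934578 ] ((0.4539582133293152, -0.29357415437698364), (0.054504722356796265, 0.11661204695701599), 6.800861358642578)
[[356.25928748 273.86871164]
 [254.97870591 182.03859922]
 [286.16660555 225.47269154]]
```

```bash
python3 -m creep '[{"dy":-3.41,"dz":5.87,"dx":0.6,"ax":-1.36,"claw":100},{"dy":-3.41,"dz":5.87,"dx":0.6,"ax":-1.36,"claw":100},{"dy":-3.41,"dz":5.87,"dx":0.6,"ax":-1.36,"claw":100},{"dy":-3.41,"dz":5.87,"dx":0.6,"ax":-1.36,"claw":100},{"dy":-3.41,"dz":5.87,"dx":0.6,"ax":-1.36,"claw":100},{"dy":-3.41,"dz":5.87,"dx":0.6,"ax":-1.36,"claw":100},{"dy":-3.41,"dz":5.87,"dx":0.6,"ax":-1.36,"claw":100},{"dy":-3.41,"dz":5.87,"dx":0.6,"ax":-1.36,"claw":100},{"dy":-3.41,"dz":5.87,"dx":0.6,"ax":-1.36,"claw":100},{"dy":-3.41,"dz":5.87,"dx":0.6,"ax":-1.36,"claw":100}]'
python3 - <<'E'
from h import *
s=observe();print(s['tool_pos'],s['ee_rot'],s['q'])
c=camera_params('wrist'); im=snapshot('wrist'); np.savez('pics/w1.npz',**c)
hsv=cv2.cvtColor(im,cv2.COLOR_BGR2HSV)
p=proj(c,[[.454,-.2935,.05]])[0]; print('pred',p, -c['R'].T@c['t'])
cv2.circle(im,tuple(int(v) for v in p),3,(0,0,255),-1)
cv2.imwrite('pics/w1.png',im)
E
```

```text
[6.24578908e-01 1.42576888e-05 2.30640000e-01] [ 0.49968572  0.49969046  0.50031764 -0.50030579] [-2.38625658e-03  3.53586376e-01  1.63404126e+00  1.48686452e-05
  1.15521230e+00 -2.39938157e-03]
pred [185.29932558 442.08498319] [0.6239818  0.07428455 0.37473686]validation failed for argument at $[0]...
```

View pics/w1.png

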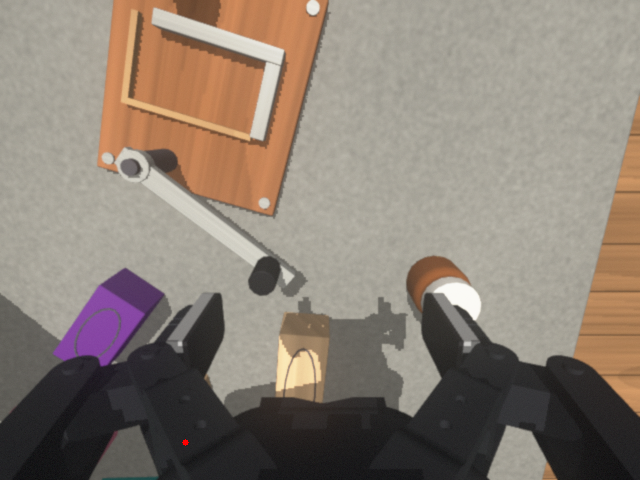

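The move was refused, seemingly because every field is needed. From the start pose the wrist picture shows the fixture clearly: bar corner at (284,50), base corner at (272,216), knob at (264,275).

```bash
python3 -m creep '[{"dx":0.6,"dy":-3.41,"dz":5.87,"ax":-1.36,"ay":0,"az":0,"claw":100},{"dx":0.6,"dy":-3.41,"dz":5.87,"ax":-1.36,"ay":0,"az":0,"claw":100},{"dx":0.6,"dy":-3.41,"dz":5.87,"ax":-1.36,"ay":0,"az":0,"claw":100},{"dx":0.6,"dy":-3.41,"dz":5.87,"ax":-1.36,"ay":0,"az":0,"claw":100},{"dx":0.6,"dy":-3.41,"dz":5.87,"ax":-1.36,"ay":0,"az":0,"claw":100},{"dx":0.6,"dy":-3.41,"dz":5.87,"ax":-1.36,"ay":0,"az":0,"claw":100},{"dx":0.6,"dy":-3.41,"dz":5.87,"ax":-1.36,"ay":0,"az":0,"claw":100},{"dx":0.6,"dy":-3.41,"dz":5.87,"ax":-1.36,"ay":0,"az":0,"claw":100},{"dx":0.6,"dy":-3.41,"dz":5.87,"ax":-1.36,"ay":0,"az":0,"claw":100},{"dx":0.6,"dy":-3.41,"dz":5.87,"ax":-1.36,"ay":0,"az":0,"claw":100}]'
python3 - <<'E'
from h import *
c=dict(np.load('pics/w1.npz'))
J=[((284,50),(69,42),29),((154,8),(-51,42),29),((153,22),(-51,28),29),((249,138),(55,-42),29),((264,140),(69,-42),29),((272,216),(95,-117),14)]
W=np.array([ray(c,p,z/1e3)[0,:2] for p,_,z in J]); L=np.array([l for _,l,_ in J])/1e3
a=W-W.mean(0);b=L-L.mean(0); th=np.arctan2((b[:,0]*a[:,1]-b[:,1]*a[:,0]).sum(),(a*b).sum()); R=np.array([[np.cos(th),-np.sin(th)],[np.sin(th),np.cos(th)]])
t=W.mean(0)-R@L.mean(0); print(np.degrees(th),t,((W-(L@R.T+t))*1e3).round(1).tolist())
s=observe();print(s['t'],s['tool_pos'],s['ee_rot'])
c=camera_params('wrist'); np.savez('pics/w2.npz',**c); im=snapshot('wrist')
p=proj(c,[[.454,-.2935,.05]])[0]; print('pred',p)
cv2.circle(im,tuple(int(v) for v in p),3,(0,0,255),-1)
cv2.imwrite('pics/w2.png',im)
E
```

```text
t: 1.15
tool_pos: [0.4549, -0.2929, 0.2013]
ee_rot: [0.529, 0.47, 0.529, -0.469]
wrist_force: [1.0, 0.2, -0.8]
width: 0.0855
-16.85482149449503 [0.51122804 0.12411189] [[-1.1, 0.1], [-0.4, -1.2], [1.2, 1.3], [-0.4, -1.1], [0.9, 1.1], [-0.1, -0.3]]
1.15 [ 0.45491358 -0.29285073  0.20128997] [ 0.52878419  0.46952814  0.52887999 -0.46927237]
pred [322.387074   217.40948551]
```

View pics/w2.png

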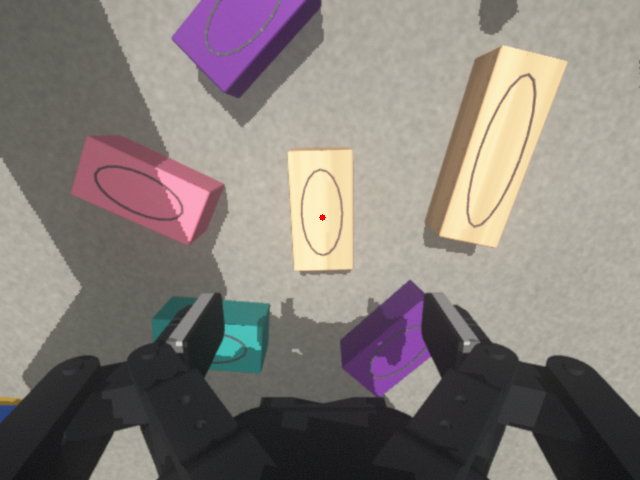

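The short block's top face is at (289,150)–(352,268), centred near the prediction and squared to the tool. The teal and purple decoys lie below it in the picture.

```bash
python3 - <<'E'
from h import *
c=dict(np.load('pics/w2.npz')); im=cv2.imread('pics/w2.png'); hsv=cv2.cvtColor(im,cv2.COLOR_BGR2HSV)
m=cv2.inRange(hsv,(10,50,200),(28,200,255)); m=cv2.morphologyEx(m,cv2.MORPH_CLOSE,np.ones((7,7),np.uint8))
cs,_=cv2.findContours(m,cv2.RETR_EXTERNAL,cv2.CHAIN_APPROX_NONE)
k=[k for k in cs if cv2.pointPolygonTest(k,(322,210),False)>0][0]
w=ray(c,k[:,0],.05)[:,:2].astype(np.float32); r=cv2.minAreaRect(w); print(r)
k4=cv2.boxPoints(cv2.minAreaRect(k)); print(k4.round(1).tolist())
for p in((289,150),(352,149),(353,268),(295,270)): print(ray(c,p,.05)[0,:2].round(4))
s=observe()
from scipy.spatial.transform import Rotation as R
T=R.from_quat(s['ee_rot'],scalar_first=True).as_matrix(); print('toolY',np.degrees(np.arctan2(T[1,1],T[0,1])))
E
```

```text
((0.45203298330307007, -0.28928589820861816), (0.055822134017944336, 0.11024520546197891), 8.209107398986816)
[[287.0, 149.0], [352.0, 149.0], [352.0, 270.0], [287.0, 270.0]]
[ 0.419  -0.2384]
[ 0.4719 -0.2313]
[ 0.4883 -0.3388]
[ 0.4344 -0.3472]
toolY 6.8597281351556125
```

```bash
python3 -m creep '[{"dx":1.0,"dy":-0.04,"dz":-0.08,"ax":-0.27,"ay":0,"az":0,"claw":100},{"dx":1.8,"dy":-0.04,"dz":-0.08,"ax":-0.27,"ay":0,"az":0,"claw":100},{"dx":2.5,"dy":-0.04,"dz":-0.08,"ax":-0.27,"ay":0,"az":0,"claw":100},{"dx":3.1,"dy":-0.04,"dz":-0.08,"ax":-0.27,"ay":0,"az":0,"claw":100},{"dx":3.5,"dy":-0.04,"dz":-0.08,"ax":-0.27,"ay":0,"az":0,"claw":100},{"dx":3.69,"dy":-0.04,"dz":-0.08,"ax":-0.27,"ay":0,"az":0,"claw":100},{"dx":3.69,"dy":-0.04,"dz":-0.08,"ax":-0.27,"ay":0,"az":0,"claw":100},{"dx":3.69,"dy":-0.04,"dz":-0.08,"ax":-0.27,"ay":0,"az":0,"claw":40},{"dx":3.69,"dy":-0.04,"dz":-0.08,"ax":-0.27,"ay":0,"az":0,"claw":40},{"dx":3.69,"dy":-0.04,"dz":-0.08,"ax":-0.27,"ay":0,"az":0,"claw":40},{"dx":3.69,"dy":-0.04,"dz":-0.08,"ax":-0.27,"ay":0,"az":0,"claw":40},{"dx":3.69,"dy":-0.04,"dz":-0.08,"ax":-0.27,"ay":0,"az":0,"claw":40}]' 40
```

```text
t: 2.4
tool_pos: [0.4531, -0.2902, 0.0183]
ee_rot: [0.535, 0.463, 0.533, -0.463]
wrist_force: [1.2, 2.4, 6.0]
width: 0.0556
```

```bash
python3 -m creep '[{"dx":-0.7,"dy":0,"dz":0,"ax":0,"ay":0,"az":0,"claw":40},{"dx":-1.6,"dy":0,"dz":0,"ax":0,"ay":0,"az":0,"claw":40},{"dx":-2.6,"dy":0,"dz":0,"ax":0,"ay":0,"az":0,"claw":40},{"dx":-3,"dy":0.2,"dz":-0.7,"ax":-1.2,"ay":0,"az":0,"claw":40},{"dx":-3,"dy":0.5,"dz":-1.5,"ax":-2.7,"ay":0,"az":0,"claw":40},{"dx":-3,"dy":0.7,"dz":-2.4,"ax":-4.2,"ay":0,"az":0,"claw":40},{"dx":-3,"dy":1.0,"dz":-3.3,"ax":-5.7,"ay":0,"az":0,"claw":40},{"dx":-3,"dy":1.2,"dz":-4.2,"ax":-7.2,"ay":0,"az":0,"claw":40},{"dx":-3,"dy":1.4,"dz":-5.1,"ax":-8.7,"ay":0,"az":0,"claw":40},{"dx":-3,"dy":1.7,"dz":-6,"ax":-10.2,"ay":0,"az":0,"claw":40},{"dx":-3,"dy":1.9,"dz":-6.9,"ax":-11.6,"ay":0,"az":0,"claw":40},{"dx":-3,"dy":2.1,"dz":-7.6,"ax":-12.7,"ay":0,"az":0,"claw":40}]'
python3 - <<'E'
from h import *
from scipy.spatial.transform import Rotation as R
s=observe();T=R.from_quat(s['ee_rot'],scalar_first=True).as_matrix()
print(s['q'][5],T.round(3).tolist(),'yaw',np.degrees(np.arctan2(T[1,1],T[0,1])))
print((T.T@(np.array([.506,.120,s['tool_pos'][2]])-s['tool_pos'])/.05).round(3))
c=camera_params('wrist'); np.savez('pics/w3.npz',**c); im=snapshot('wrist')
cv2.imwrite('pics/w3.png',im)
E
```

```text
t: 3.6
tool_pos: [0.5017, 0.1037, 0.1673]
ee_rot: [0.699, 0.111, 0.698, -0.111]
wrist_force: [0.2, -0.5, -3.4]
width: 0.0553
-1.055621954121375 [[0.001, 0.309, 0.951], [0.0, 0.951, -0.309], [-1.0, 0.001, 0.0]] yaw 71.9715183596924
[ 0.     0.337 -0.019]
```

View pics/w3.png

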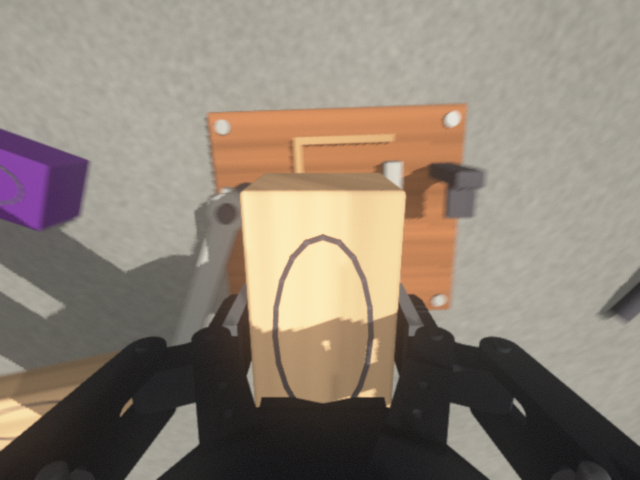

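The block is held squarely. Fixture base corners show at (209,115), (466,105) and (449,309), and the low strip's corner at (293,138).

```bash
python3 - <<'E'
from h import *
from scipy.spatial.transform import Rotation as Ro
c=dict(np.load('pics/w3.npz'))
J=[((208,115),(-95,-117),14),((467,105),(-95,98),14),((450,309),(95,98),14),((293,138),(-73,-46),22)]
W=np.array([ray(c,p,z/1e3)[0,:2] for p,_,z in J]); L=np.array([l for _,l,_ in J])/1e3
a=W-W.mean(0);b=L-L.mean(0); th=np.arctan2((b[:,0]*a[:,1]-b[:,1]*a[:,0]).sum(),(a*b).sum()); R=np.array([[np.cos(th),-np.sin(th)],[np.sin(th),np.cos(th)]])
t=W.mean(0)-R@L.mean(0); print(np.degrees(th),t,((W-(L@R.T+t))*1e3).round(1).tolist())
s=observe();T=Ro.from_quat(s['ee_rot'],scalar_first=True).as_matrix()
# held block: top far end edge px (243,192),(405,192)
z=s['tool_pos'][2]-.0183+.05
e=ray(c,[(244,192),(405,192)],z); print('block end in tool', ((e-s['tool_pos'])@T*1e3).round(1))
E
```

```text
-16.007927840627847 [0.51202028 0.12579731] [[1.0, 0.7], [0.6, -0.5], [-1.1, -0.2], [-0.5, -0.0]]
block end in tool [[-31.9 -30.3 -55.5]
 [-31.7  23.3 -55.2]]
```

```bash
python3 -m creep '[{"dx":0.2,"dy":0.36,"dz":-0.04,"ax":-0.35,"ay":0,"az":0,"claw":40},{"dx":0.8,"dy":0.36,"dz":-0.04,"ax":-0.35,"ay":0,"az":0,"claw":40},{"dx":1.4,"dy":0.36,"dz":-0.04,"ax":-0.35,"ay":0,"az":0,"claw":40},{"dx":1.9,"dy":0.36,"dz":-0.04,"ax":-0.35,"ay":0,"az":0,"claw":40},{"dx":2.2,"dy":0.36,"dz":-0.04,"ax":-0.35,"ay":0,"az":0,"claw":40},{"dx":2.3,"dy":0.36,"dz":-0.04,"ax":-0.35,"ay":0,"az":0,"claw":40},{"dx":2.3,"dy":0.36,"dz":-0.04,"ax":-0.35,"ay":0,"az":0,"claw":40},{"dx":2.3,"dy":0.36,"dz":-0.04,"ax":-0.35,"ay":0,"az":0,"claw":40}]'
python3 - <<'E'
from h import *
from scipy.spatial.transform import Rotation as R
s=observe();T=R.from_quat(s['ee_rot'],scalar_first=True).as_matrix()
print('yaw',np.degrees(np.arctan2(T[1,1],T[0,1])),T[2,0])
print((T.T@(np.array([.5055,.1213,.033])-s['tool_pos'])/.05).round(3))
E
```

```text
t: 4.45
tool_pos: [0.5065, 0.1191, 0.0527]
ee_rot: [0.7, 0.102, 0.699, -0.102]
wrist_force: [0.6, -0.5, -3.0]
width: 0.0555
yaw 73.39275758376316 -0.9999991263313938
[ 0.394  0.037 -0.032]
```

```bash
python3 -m creep '[{"dx":0.2,"dy":0.04,"dz":-0.03,"ax":0,"ay":0,"az":0,"claw":40},{"dx":0.3,"dy":0.04,"dz":-0.03,"ax":0,"ay":0,"az":0,"claw":40},{"dx":0.38,"dy":0.04,"dz":-0.03,"ax":0,"ay":0,"az":0,"claw":40},{"dx":0.38,"dy":0.04,"dz":-0.03,"ax":0,"ay":0,"az":0,"claw":40},{"dx":0.38,"dy":0.04,"dz":-0.03,"ax":0,"ay":0,"az":0,"claw":40}]' 20
```

```text
t: 4.95
tool_pos: [0.505, 0.1214, 0.0327]
ee_rot: [0.7, 0.102, 0.7, -0.102]
wrist_force: [0.6, -0.1, -2.3]
width: 0.0553
```

```bash
python3 -m creep '[{"dx":0.01,"dy":0,"dz":0.02,"ax":0,"ay":0,"az":0,"claw":40},{"dx":0.01,"dy":0,"dz":0.04,"ax":0,"ay":0,"az":0,"claw":40},{"dx":0.01,"dy":0,"dz":0.06,"ax":0,"ay":0,"az":0,"claw":40},{"dx":0.01,"dy":0,"dz":0.08,"ax":0,"ay":0,"az":0,"claw":40},{"dx":0.01,"dy":0,"dz":0.1,"ax":0,"ay":0,"az":0,"claw":40},{"dx":0.01,"dy":0,"dz":0.11,"ax":0,"ay":0,"az":0,"claw":40},{"dx":0.01,"dy":0,"dz":0.11,"ax":0,"ay":0,"az":0,"claw":40}]'
```

```text
t: 5.65
tool_pos: [0.5104, 0.1198, 0.0323]
ee_rot: [0.7, 0.102, 0.7, -0.102]
wrist_force: [0.4, 0.7, -3.6]
width: 0.0557
```

```bash
python3 -m creep '[{"dx":0.02,"dy":0,"dz":0,"ax":0,"ay":0,"az":0,"claw":40},{"dx":0.03,"dy":0,"dz":0.01,"ax":0,"ay":0,"az":0,"claw":40},{"dx":0.03,"dy":0,"dz":0.02,"ax":0,"ay":0,"az":0,"claw":40},{"dx":0.03,"dy":0,"dz":0.03,"ax":0,"ay":0,"az":0,"claw":40},{"dx":0.03,"dy":0,"dz":0.03,"ax":0,"ay":0,"az":0,"claw":40}]'
```

```text
t: 6.15
tool_pos: [0.5103, 0.1197, 0.0321]
ee_rot: [0.699, 0.102, 0.701, -0.102]
wrist_force: [-11.3, 3.2, 22.3]
width: 0.0554
```

```bash
python3 -m creep '[{"dx":-0.02,"dy":0.01,"dz":0,"ax":0,"ay":0,"az":0,"claw":40},{"dx":-0.02,"dy":0.03,"dz":0,"ax":0,"ay":0,"az":0,"claw":40},{"dx":-0.02,"dy":0.05,"dz":0,"ax":0,"ay":0,"az":0,"claw":40},{"dx":-0.02,"dy":0.07,"dz":0,"ax":0,"ay":0,"az":0,"claw":40},{"dx":-0.02,"dy":0.08,"dz":0,"ax":0,"ay":0,"az":0,"claw":40},{"dx":-0.02,"dy":0.08,"dz":0,"ax":0,"ay":0,"az":0,"claw":40}]'
```

```text
t: 6.75
tool_pos: [0.5113, 0.1218, 0.0322]
ee_rot: [0.699, 0.101, 0.701, -0.103]
wrist_force: [-7.2, -9.2, 14.5]
width: 0.0556
```

```bash
python3 -m creep '[{"dx":-0.015,"dy":0.01,"dz":0,"ax":0,"ay":0,"az":0,"claw":40},{"dx":-0.015,"dy":0.03,"dz":0.01,"ax":0,"ay":0,"az":0,"claw":40},{"dx":-0.015,"dy":0.04,"dz":0.01,"ax":0,"ay":0,"az":0,"claw":40},{"dx":-0.015,"dy":0.04,"dz":0.01,"ax":0,"ay":0,"az":0,"claw":40}]'
```

```text
t: 7.15
tool_pos: [0.512, 0.1239, 0.0323]
ee_rot: [0.698, 0.101, 0.701, -0.103]
wrist_force: [-8.2, -6.7, 6.3]
width: 0.0553
```

```bash
python3 -m creep '[{"dx":0,"dy":0.02,"dz":0,"ax":0,"ay":0,"az":0,"claw":40},{"dx":0,"dy":0.04,"dz":0,"ax":0,"ay":0,"az":0,"claw":40},{"dx":0,"dy":0.04,"dz":0,"ax":0,"ay":0,"az":0,"claw":40},{"dx":0,"dy":0.04,"dz":0,"ax":0,"ay":0,"az":0,"claw":40}]'
```

```text
t: 7.55
tool_pos: [0.512, 0.1241, 0.0323]
ee_rot: [0.698, 0.1, 0.701, -0.103]
wrist_force: [-7.7, -18.1, 11.3]
width: 0.0554
```

```bash
python3 -m creep '[{"dx":-0.01,"dy":-0.02,"dz":0,"ax":0,"ay":0,"az":0,"claw":40},{"dx":-0.01,"dy":-0.03,"dz":-0.01,"ax":0,"ay":0,"az":0,"claw":40},{"dx":-0.01,"dy":-0.03,"dz":-0.01,"ax":0,"ay":0,"az":0,"claw":85},{"dx":-0.01,"dy":-0.03,"dz":-0.01,"ax":0,"ay":0,"az":0,"claw":85},{"dx":-0.01,"dy":-0.03,"dz":-0.01,"ax":0,"ay":0,"az":0,"claw":85},{"dx":-0.01,"dy":-0.03,"dz":-0.01,"ax":0,"ay":0,"az":0,"claw":85},{"dx":-1,"dy":-0.03,"dz":-0.01,"ax":0,"ay":0,"az":0,"claw":85},{"dx":-1.9,"dy":-0.03,"dz":-0.5,"ax":0,"ay":0,"az":0,"claw":85},{"dx":-2.8,"dy":-0.03,"dz":-1.2,"ax":0,"ay":0,"az":0,"claw":85},{"dx":-3.2,"dy":-0.03,"dz":-2,"ax":0,"ay":0,"az":0,"claw":85},{"dx":-3.2,"dy":-0.03,"dz":-2,"ax":0,"ay":0,"az":0,"claw":85},{"dx":-3.2,"dy":-0.03,"dz":-2,"ax":0,"ay":0,"az":0,"claw":85}]'
python3 - <<'E'
from h import *
im=snapshot('wrist'); s=observe(); c=camera_params('wrist'); np.savez('pics/w4.npz',**c); print(s['tool_pos'],s['ee_rot'],s['q'])
cv2.imwrite('pics/w4.png',im)
E
```

```text
t: 8.75
tool_pos: [0.4183, 0.1546, 0.1936]
ee_rot: [0.701, 0.102, 0.699, -0.101]
wrist_force: [0.3, -0.4, 0.1]
width: 0.0725
[0.41871338 0.15429888 0.19283941] [ 0.70028907  0.10202226  0.69919981 -0.10151996] [ 3.49785682e-01  1.17562144e-01  2.04064706e+00 -1.26707659e-04
  9.81690378e-01 -9.32084881e-01]
```

View pics/w4.png

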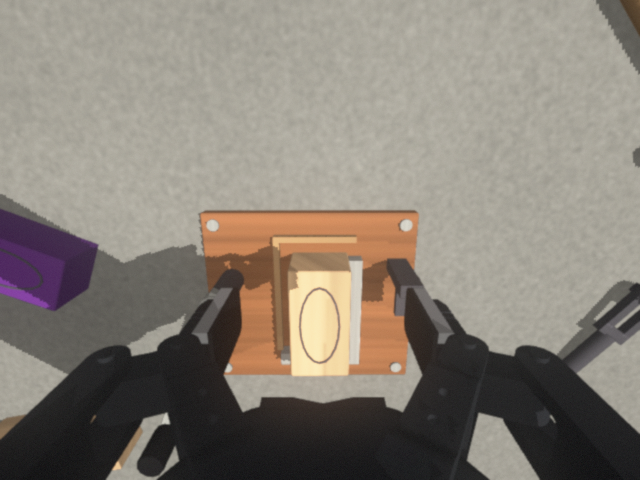

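The block is down in the pocket, parallel to the side bar (right edge at x≈349, bar to 361). I'll confirm both contacts with gentle pushes from shut fingers.

```bash
python3 -m creep '[{"dx":0.8,"dy":-0.05,"dz":0.26,"ax":0,"ay":0,"az":0,"claw":0},{"dx":1.6,"dy":-0.05,"dz":0.26,"ax":0,"ay":0,"az":0,"claw":0},{"dx":2.3,"dy":-0.05,"dz":0.26,"ax":0,"ay":0,"az":0,"claw":0},{"dx":2.8,"dy":-0.05,"dz":0.26,"ax":0,"ay":0,"az":0,"claw":0},{"dx":3,"dy":-0.05,"dz":0.26,"ax":0,"ay":0,"az":0,"claw":0},{"dx":3,"dy":-0.05,"dz":0.4,"ax":0,"ay":0,"az":0,"claw":0},{"dx":3,"dy":-0.05,"dz":0.52,"ax":0,"ay":0,"az":0,"claw":0},{"dx":3,"dy":-0.05,"dz":0.58,"ax":0,"ay":0,"az":0,"claw":0},{"dx":3,"dy":-0.05,"dz":0.61,"ax":0,"ay":0,"az":0,"claw":0},{"dx":3,"dy":-0.05,"dz":0.63,"ax":0,"ay":0,"az":0,"claw":0},{"dx":3,"dy":-0.05,"dz":0.65,"ax":0,"ay":0,"az":0,"claw":0},{"dx":3,"dy":-0.05,"dz":0.65,"ax":0,"ay":0,"az":0,"claw":0}]'
```

```text
t: 10.0
tool_pos: [0.4481, 0.1424, 0.0428]
ee_rot: [0.699, 0.102, 0.7, -0.102]
wrist_force: [-3.8, 1.6, 2.2]
width: -0.0001
```

```bash
python3 -m creep '[{"dx":0,"dy":0,"dz":0.02,"ax":0,"ay":0,"az":0,"claw":0},{"dx":0,"dy":0,"dz":0.04,"ax":0,"ay":0,"az":0,"claw":0},{"dx":0,"dy":0,"dz":0.04,"ax":0,"ay":0,"az":0,"claw":0}]'
```

```text
t: 10.3
tool_pos: [0.448, 0.142, 0.0424]
ee_rot: [0.698, 0.102, 0.701, -0.103]
wrist_force: [-11.3, 6.1, 8.5]
width: -0.0003
```

```bash
python3 -m creep '[{"dx":-0.2,"dy":0,"dz":-0.3,"ax":0,"ay":0,"az":0,"claw":0},{"dx":-1,"dy":0,"dz":-0.3,"ax":0,"ay":0,"az":0,"claw":0},{"dx":-2,"dy":-0.3,"dz":0,"ax":0,"ay":0,"az":0,"claw":0},{"dx":-2,"dy":-0.9,"dz":0.6,"ax":0,"ay":0,"az":0,"claw":0},{"dx":-2,"dy":-1.15,"dz":1.3,"ax":0,"ay":0,"az":0,"claw":0},{"dx":-2,"dy":-1.15,"dz":1.5,"ax":0,"ay":0,"az":0,"claw":0},{"dx":-1.2,"dy":-1.15,"dz":1.5,"ax":0,"ay":0,"az":0,"claw":0},{"dx":-0.4,"dy":-1.15,"dz":1.5,"ax":0,"ay":0,"az":0,"claw":0},{"dx":0,"dy":-1.15,"dz":1.5,"ax":0,"ay":0,"az":0,"claw":0},{"dx":0,"dy":-1.05,"dz":1.5,"ax":0,"ay":0,"az":0,"claw":0},{"dx":0,"dy":-1.0,"dz":1.5,"ax":0,"ay":0,"az":0,"claw":0},{"dx":0,"dy":-0.96,"dz":1.5,"ax":0,"ay":0,"az":0,"claw":0}]'
```

```text
t: 11.5
tool_pos: [0.5098, 0.0751, 0.0438]
ee_rot: [0.7, 0.102, 0.699, -0.102]
wrist_force: [0.1, 0.9, 0.3]
width: -0.0
```

```bash
python3 -m creep '[{"dx":0,"dy":0.03,"dz":0,"ax":0,"ay":0,"az":0,"claw":0},{"dx":0,"dy":0.06,"dz":0,"ax":0,"ay":0,"az":0,"claw":0},{"dx":0,"dy":0.09,"dz":0,"ax":0,"ay":0,"az":0,"claw":0},{"dx":0,"dy":0.12,"dz":0,"ax":0,"ay":0,"az":0,"claw":0},{"dx":0,"dy":0.12,"dz":0,"ax":0,"ay":0,"az":0,"claw":0}]'
```

```text
t: 12.0
tool_pos: [0.5105, 0.0802, 0.0427]
ee_rot: [0.7, 0.102, 0.7, -0.102]
wrist_force: [0.2, 0.2, -0.4]
width: 0.0001
```

```bash
python3 -m creep '[{"dx":0,"dy":0.03,"dz":0,"ax":0,"ay":0,"az":0,"claw":0},{"dx":0,"dy":0.06,"dz":0,"ax":0,"ay":0,"az":0,"claw":0},{"dx":0,"dy":0.08,"dz":0,"ax":0,"ay":0,"az":0,"claw":0},{"dx":0,"dy":0.08,"dz":0,"ax":0,"ay":0,"az":0,"claw":0}]'
```

```text
t: 12.4
tool_pos: [0.5107, 0.0813, 0.0428]
ee_rot: [0.699, 0.1, 0.7, -0.103]
wrist_force: [-2.8, -19.6, 10.3]
width: -0.0001
```

```bash
python3 -m creep '[{"dx":0,"dy":-0.15,"dz":0,"ax":0,"ay":0,"az":0,"claw":0},{"dx":-0.3,"dy":-0.3,"dz":0,"ax":0,"ay":0,"az":0,"claw":0},{"dx":-1.2,"dy":-0.35,"dz":0,"ax":0,"ay":0,"az":0,"claw":0},{"dx":-2,"dy":-0.5,"dz":0.2,"ax":0.5,"ay":0,"az":0,"claw":70},{"dx":-2.6,"dy":-0.9,"dz":0.6,"ax":1.5,"ay":0,"az":0,"claw":70},{"dx":-3,"dy":-1.3,"dz":1.2,"ax":2.7,"ay":0,"az":0,"claw":70},{"dx":-3,"dy":-1.8,"dz":1.7,"ax":3.9,"ay":0,"az":0,"claw":70},{"dx":-3,"dy":-2.19,"dz":1.96,"ax":4.68,"ay":0,"az":0,"claw":70},{"dx":-3,"dy":-2.19,"dz":1.96,"ax":4.68,"ay":0,"az":0,"claw":70},{"dx":-3,"dy":-2.19,"dz":1.96,"ax":4.68,"ay":0,"az":0,"claw":70}]'
python3 - <<'E'
from h import *
im=snapshot('wrist'); s=observe(); c=camera_params('wrist'); np.savez('pics/w5.npz',**c); print(s['tool_pos'],s['ee_rot'])
print(proj(c,[[.574,-.0486,.114],[.4626,.0453,.078]]))
cv2.imwrite('pics/w5.png',im)
E
```

```text
t: 13.4
tool_pos: [0.5739, -0.0492, 0.193]
ee_rot: [0.664, 0.242, 0.665, -0.242]
wrist_force: [0.1, 0.7, 0.2]
width: 0.0598
[ 0.57370449 -0.04862885  0.1929035 ] [ 0.66442119  0.24169456  0.66470461 -0.24144566]
[[323.79192702 243.43992676]
 [324.25905958  20.09566538]]
```

View pics/w5.png

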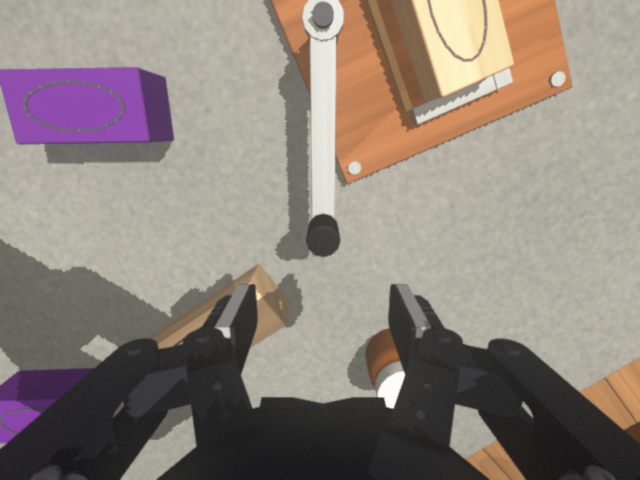

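The knob top at (323,238) and the pivot at (323,17) match the predictions within about 2 mm. Descending to grip the knob.

```bash
python3 -m creep '[{"dx":0.7,"dy":0,"dz":-0.03,"ax":0,"ay":0,"az":0,"claw":70},{"dx":1.4,"dy":0,"dz":-0.03,"ax":0,"ay":0,"az":0,"claw":70},{"dx":1.9,"dy":0,"dz":-0.03,"ax":0,"ay":0,"az":0,"claw":70},{"dx":2.12,"dy":0,"dz":-0.03,"ax":0,"ay":0,"az":0,"claw":70},{"dx":2.12,"dy":0,"dz":-0.03,"ax":0,"ay":0,"az":0,"claw":20},{"dx":2.12,"dy":0,"dz":-0.03,"ax":0,"ay":0,"az":0,"claw":20},{"dx":2.12,"dy":0,"dz":-0.03,"ax":0,"ay":0,"az":0,"claw":20},{"dx":2.12,"dy":0,"dz":-0.03,"ax":0,"ay":0,"az":0,"claw":20},{"dx":2.12,"dy":0,"dz":-0.03,"ax":0,"ay":0,"az":0,"claw":20}]' 20
python3 - <<'E'
from h import *
from scipy.spatial.transform import Rotation as Ro
s=observe();p=s['tool_pos'];T=Ro.from_quat(s['ee_rot'],scalar_first=True).as_matrix();P=np.array([.4626,.0453])
v=p[:2]-P; print(p,s['width'],s['wrist_force'],np.linalg.norm(v),np.degrees(np.arctan2(v[1],v[0])),np.degrees(np.arctan2(T[1,1],T[0,1])))
for a in range(7,120,7):
    R=Ro.from_euler('z',a,degrees=True).as_matrix()[:2,:2]; d=np.r_[R@v-v,0]
    print(a,(T.T@d/.05).round(2),'ax',-a/5)
E
```

```text
t: 14.35
tool_pos: [0.5739, -0.0479, 0.0879]
ee_rot: [0.665, 0.242, 0.664, -0.242]
wrist_force: [-1.2, 2.2, 7.5]
width: 0.0235
[ 0.57393283 -0.047912    0.08792143] 0.023524233125040903 [-1.19264092  2.17949581  7.51156067] 0.14520150148973446 -39.937326121017634 49.99471219676058
7 [ 0.    0.35 -0.02] ax -1.4
14 [ 0.    0.7  -0.09] ax -2.8
21 [ 0.    1.04 -0.19] ax -4.2
28 [ 0.    1.36 -0.34] ax -5.6
35 [ 0.    1.67 -0.53] ax -7.0
42 [ 0.    1.94 -0.75] ax -8.4
49 [ 0.    2.19 -1.  ] ax -9.8
56 [ 0.    2.41 -1.28] ax -11.2
63 [ 0.    2.59 -1.59] ax -12.6
70 [ 0.    2.73 -1.91] ax -14.0
77 [ 0.    2.83 -2.25] ax -15.4
84 [ 0.    2.89 -2.6 ] ax -16.8
91 [-0.    2.9  -2.96] ax -18.2
98 [-0.    2.87 -3.31] ax -19.6
105 [-0.    2.8  -3.66] ax -21.0
112 [-0.    2.69 -4.  ] ax -22.4
119 [-0.    2.53 -4.31] ax -23.8
```

```bash
python3 -m creep '[{"dx":-0.03,"dy":0.1,"dz":0,"ax":-0.4,"ay":0,"az":0,"claw":20},{"dx":-0.04,"dy":0.35,"dz":-0.02,"ax":-1.4,"ay":0,"az":0,"claw":20},{"dx":-0.04,"dy":0.7,"dz":-0.09,"ax":-2.8,"ay":0,"az":0,"claw":20},{"dx":-0.04,"dy":1.04,"dz":-0.19,"ax":-4.2,"ay":0,"az":0,"claw":20},{"dx":-0.04,"dy":1.36,"dz":-0.34,"ax":-5.6,"ay":0,"az":0,"claw":20},{"dx":-0.04,"dy":1.67,"dz":-0.53,"ax":-7.0,"ay":0,"az":0,"claw":20},{"dx":-0.04,"dy":1.94,"dz":-0.75,"ax":-8.4,"ay":0,"az":0,"claw":20},{"dx":-0.04,"dy":2.19,"dz":-1.0,"ax":-9.8,"ay":0,"az":0,"claw":20},{"dx":-0.04,"dy":2.41,"dz":-1.28,"ax":-11.2,"ay":0,"az":0,"claw":20},{"dx":-0.04,"dy":2.41,"dz":-1.28,"ax":-11.2,"ay":0,"az":0,"claw":20}]' 20
python3 - <<'E'
from h import *
from scipy.spatial.transform import Rotation as Ro
s=observe();p=s['tool_pos'];T=Ro.from_quat(s['ee_rot'],scalar_first=True).as_matrix();P=np.array([.4626,.0453])
v=p[:2]-P; print(s['q'],np.linalg.norm(v),np.degrees(np.arctan2(v[1],v[0])),np.degrees(np.arctan2(T[1,1],T[0,1])))
E
```

```text
t: 15.35
tool_pos: [0.601, 0.0871, 0.0881]
ee_rot: [0.7, -0.1, 0.7, 0.1]
wrist_force: [1.4, 1.1, -7.4]
width: 0.0234
[ 1.41241257e-01  4.91375629e-01  1.78202112e+00  4.40402913e-04
  8.68871497e-01 -1.71450745e+00] 0.14454585943312767 16.801911622575762 106.31026151526218
```

```bash
python3 -m creep '[{"dx":0.02,"dy":0.1,"dz":0,"ax":-0.4,"ay":0,"az":0,"claw":20},{"dx":0.02,"dy":0.35,"dz":-0.02,"ax":-1.4,"ay":0,"az":0,"claw":20},{"dx":0.02,"dy":0.7,"dz":-0.09,"ax":-2.8,"ay":0,"az":0,"claw":20},{"dx":0.02,"dy":1.04,"dz":-0.19,"ax":-4.2,"ay":0,"az":0,"claw":20},{"dx":0.02,"dy":1.36,"dz":-0.34,"ax":-5.6,"ay":0,"az":0,"claw":20},{"dx":0.02,"dy":1.67,"dz":-0.53,"ax":-7.0,"ay":0,"az":0,"claw":20},{"dx":0.02,"dy":1.94,"dz":-0.75,"ax":-8.4,"ay":0,"az":0,"claw":20},{"dx":0.02,"dy":2.19,"dz":-1.0,"ax":-9.8,"ay":0,"az":0,"claw":20},{"dx":0.02,"dy":2.35,"dz":-1.2,"ax":-10.8,"ay":0,"az":0,"claw":20},{"dx":0.02,"dy":2.35,"dz":-1.2,"ax":-10.8,"ay":0,"az":0,"claw":20}]' 20
python3 - <<'E'
from h import *
from scipy.spatial.transform import Rotation as Ro
s=observe();p=s['tool_pos'];T=Ro.from_quat(s['ee_rot'],scalar_first=True).as_matrix();P=np.array([.4626,.0453])
v=p[:2]-P; print(s['q'],np.linalg.norm(v),np.degrees(np.arctan2(v[1],v[0])),np.degrees(np.arctan2(T[1,1],T[0,1])), T.T@s['wrist_force'])
E
```

```text
t: 16.35
tool_pos: [0.5107, 0.1817, 0.088]
ee_rot: [0.579, -0.406, 0.579, 0.406]
wrist_force: [-1.0, -1.6, -0.7]
width: 0.0231
[ 3.39131067e-01  4.09137489e-01  1.92659314e+00 -2.60517024e-05
  8.06076050e-01 -2.45438964e+00] 0.14463535666615876 70.59662058326147 160.05797965640107 [ 0.66598067  0.37733423 -1.78765584]
```

```bash
python3 -m creep '[{"dx":0,"dy":0.05,"dz":0,"ax":-0.2,"ay":0,"az":0,"claw":20},{"dx":0,"dy":0.1,"dz":0,"ax":-0.4,"ay":0,"az":0,"claw":20},{"dx":0,"dy":0.15,"dz":0,"ax":-0.6,"ay":0,"az":0,"claw":20},{"dx":0,"dy":0.19,"dz":-0.01,"ax":-0.6,"ay":0,"az":0,"claw":20},{"dx":0,"dy":0.19,"dz":-0.01,"ax":-0.6,"ay":0,"az":0,"claw":20}]' 20
```

```text
t: 16.85
tool_pos: [0.5032, 0.1842, 0.0879]
ee_rot: [0.569, -0.421, 0.568, 0.42]
wrist_force: [0.4, -3.5, 5.9]
width: 0.0233
```

```bash
python3 -m creep '[{"dx":0,"dy":0.03,"dz":0,"ax":0,"ay":0,"az":0,"claw":20},{"dx":0,"dy":0.06,"dz":0,"ax":0,"ay":0,"az":0,"claw":20},{"dx":0,"dy":0.06,"dz":0,"ax":0,"ay":0,"az":0,"claw":20}]' 20
```

```text
t: 17.15
tool_pos: [0.503, 0.1843, 0.088]
ee_rot: [0.57, -0.422, 0.567, 0.419]
wrist_force: [12.1, -12.8, -2.7]
width: 0.0233
```

```bash
python3 -m creep '[{"dx":0,"dy":-0.05,"dz":0,"ax":0,"ay":0,"az":0,"claw":20},{"dx":0,"dy":-0.05,"dz":0,"ax":0,"ay":0,"az":0,"claw":60},{"dx":0,"dy":-0.05,"dz":0,"ax":0,"ay":0,"az":0,"claw":60},{"dx":0,"dy":-0.05,"dz":0,"ax":0,"ay":0,"az":0,"claw":60},{"dx":0,"dy":-0.05,"dz":0,"ax":0,"ay":0,"az":0,"claw":60},{"dx":-0.8,"dy":-0.05,"dz":0,"ax":0,"ay":0,"az":0,"claw":60},{"dx":-1.8,"dy":-0.05,"dz":0,"ax":0,"ay":0,"az":0,"claw":60},{"dx":-2.8,"dy":-0.05,"dz":0,"ax":0,"ay":0,"az":0,"claw":60},{"dx":-3.4,"dy":-0.05,"dz":0.8,"ax":0,"ay":0,"az":0,"claw":60},{"dx":-3.4,"dy":-0.05,"dz":1,"ax":0,"ay":0,"az":0,"claw":60},{"dx":-3.4,"dy":-0.05,"dz":1,"ax":0,"ay":0,"az":0,"claw":60},{"dx":-3.4,"dy":-0.05,"dz":1,"ax":0,"ay":0,"az":0,"claw":60}]' 20
python3 - <<'E'
from h import *
im=snapshot('wrist'); c=camera_params('wrist'); np.savez('pics/w6.npz',**c); print(observe()['tool_pos'])
cv2.imwrite('pics/w6.png',im)
E
```

```text
t: 18.35
tool_pos: [0.5153, 0.2319, 0.2559]
ee_rot: [0.567, -0.421, 0.569, 0.421]
wrist_force: [0.2, -0.2, 0.1]
width: 0.0509
[0.51516242 0.23157036 0.25573182]
```

View pics/w6.png

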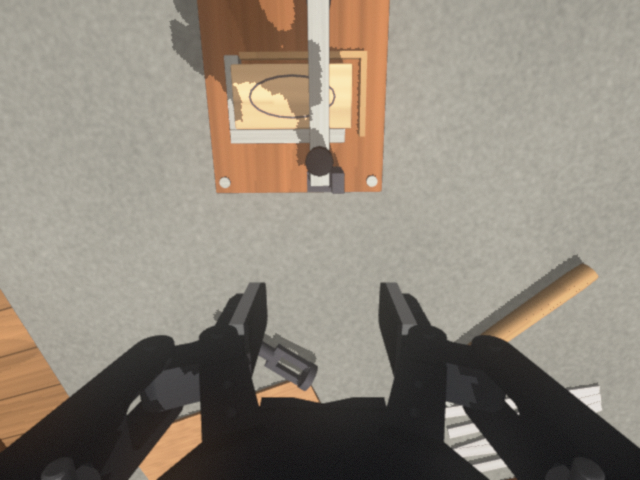

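The lever is across the block with its end at the catch post (320,185). The block's edges meet the end bar (x≈232) and the side bar (y≈129). Checking the numbers before handing in.

```bash
python3 - <<'E'
from h import *
c=dict(np.load('pics/w6.npz')); im=cv2.imread('pics/w6.png'); th=np.radians(-16.4); R=np.array([[np.cos(th),-np.sin(th)],[np.sin(th),np.cos(th)]])
g=lambda px,z:((ray(c,px,z)[:,:2]-[.512,.1245])@R*1e3).round(1).tolist()
print('block top',g([(232,65),(352,64),(351,128),(233,128)],.064))
print('bars outer',g([(226,57),(231,143),(345,142)],.029))
print('pivot->knob',g([(319,157)],.114))
cv2.imwrite('pics/crop6.png',cv2.resize(im[40:200,190:400],None,fx=3.5,fy=3.5,interpolation=cv2.INTER_CUBIC))
E
```

```text
block top [[51.5, -28.4], [-56.4, -28.1], [-56.2, 26.9], [55.3, 25.6]]
bars outer [[65.1, -41.6], [67.5, 40.4], [-53.0, 40.7]]
pivot->knob [[-26.0, 49.8]]
```

View pics/crop6.png

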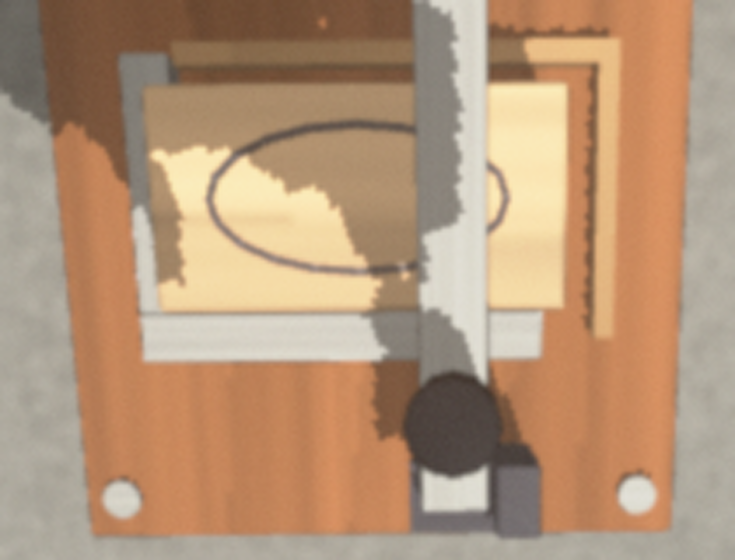

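```bash
python3 -c "
from bench import *
print(sign_off())"
```

```text
the job is handed in; nothing more can be done
None
```

The short die block is lying flat in the pocket, flush against both stop bars. The lever is fully shut over it and released, and I have handed the job in. By the robot's clock it took about 18.4 s of the 72 s allowed.

**Block:** I gripped it, set it in the pocket and pushed it against the end stop, then the side stop. After letting go I checked each contact with gentle pushes from the shut fingers. It gave no further: about 13 N at the end and 20 N at the side.

**Lever:** I gripped the knob and swung it to its hard stop, where about 15 N moved it only 0.2 mm. I took the load off and then opened the gripper.

**Last picture:** It shows the lever against the catch post, and the block's edges parallel to the bars with no visible gap. Rough pixel measurements at the end agree to about 2–4 mm, which is as well as I could read them. They put the block's end 12 mm inside the end bar's outer edge (14 mm expected), and its side 14–15 mm inside the side bar's (14 mm expected). I relied on the contact forces for flushness.

The first move command was refused for leaving out zero values, and nothing moved. I kept clear of the long block, hammer, punch, jar and look-alikes, but did not measure their positions again at the end.

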